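# Close the nesting canister over its small caddy

### The job

The small steel caddy is already standing in the open base of the wooden nesting canister. Lower the tall wooden cover - the only one deep enough to go over the caddy - onto the base with its handle in line with the base's two lugs until it rests fully home, then lock it by twisting it, either way, most of a quarter turn, and let go. Leave the shorter cover where it stands.

Things in the scene. Friction and masses are not known exactly. Their poses are not given: they have to be found in the camera images.
- tall_cover_grip (a point): Tall cover, pale wood: upside-down cup 132 mm across, 105 mm high plus an upright fin handle (56 long, 14 thick, 40 high) across its top; 0.25 kg, loose. Point: in the fin, 30 mm above the cover's top, 135 mm above its rim; grip here across the fin. x along the fin, z up. Inside 124 mm wide, 101 deep; two inward rim ledges, 7 mm high, 94 mm apart, have 80 degree gaps under the fin's ends.
- short_cover_grip (a point): Shorter cover, to be left alone: same wood, width, fin and rim as the tall cover, but only 66 mm high without its fin, too shallow for the caddy. Point: in its fin, 30 mm above the cover's top, 96 mm above its rim; x along the fin, z up. The two covers may stand in either place.
- base: Pale wood base, fixed. Origin: on its axis at the worktop, z up. Foot 132 mm wide, 24 high, its top carries the rim (grip point then 159 mm above origin). Hollow neck, 45 high, tapers from 78 to 54 mm wide. Two sloping lugs along +x/-x, 16 mm wide, tips 55 mm off axis. Cover drops on with fin along x (15 degrees or 7 mm off is fine); twisted either way it locks from 50 degrees; aim for 75; no end stop.
- caddy_centre (a point): Small closed steel caddy: cylinder 38 mm across, 90 mm high, loose, standing upright in the neck of the base with 4 mm of play around it; it stays there. Point: its centre, half-way up; z is its axis. Its top is 114 mm above the worktop: carry the cover's rim higher than that.

How it is judged:
On the way:
1. the tall cover rests fully home on the base, over the caddy, not yet twisted to the lock (z of tall_cover_grip in the frame of base between 0.154 and 0.163 m and horizontal distance between tall_cover_grip and base below 0.012 m and angle between tall_cover_grip's own z axis and vertical below 0.1 rad and angle between the x axis of tall_cover_grip and the x axis of base, either way round below 0.65 rad), for 0.1 s.
At the end, for the whole second after the job is handed in: Tall cover home on the base (grip point 154-163 mm above its origin, within 12 mm of its axis, upright to 0.1 rad), fin at least 0.8 rad off the line of the lugs, either way; caddy upright inside (within 20 mm of the axis, 0.2 rad); shorter cover within 30 mm of its place (z of tall_cover_grip in the frame of base between 0.154 and 0.163 m and horizontal distance between tall_cover_grip and base below 0.012 m and angle between tall_cover_grip's own z axis and vertical below 0.1 rad and horizontal distance between caddy_centre and base below 0.02 m and angle between caddy_centre's own z axis and vertical below 0.2 rad and angle between the x axis of tall_cover_grip and the x axis of base, either way round above 0.8 rad and distance of short_cover_grip from where it was at the start of the episode below 0.03 m); the robot touches nothing.
It fails at once if the shorter cover is lifted or pushed away (distance of short_cover_grip from where it was at the start of the episode above 0.05 m).
It fails at once if the caddy is taken out of the base or tipped over (horizontal distance between caddy_centre and base above 0.03 m or angle between caddy_centre's own z axis and vertical above 0.4 rad).
It also fails if it takes over 48 s, if anything falls off the work surface, if the arm or the gripper's body presses on something with over 40 N, if the wrist force passes 120 N, or if a joint passes its speed limit or range.

### The arm

A 6-joint arm with a two-finger parallel gripper is mounted at the origin on a cart in front of the work surface, level with it; the furniture and walls round the work are solid. World frame = base frame: x ahead of the robot, y to its left, z up, the work surface at z = 0. Lengths are in m, angles in rad, forces in N, time in s.
With the tool pointing down it reaches from about 0.35 to 0.8 m from the base axis. Payload 7.3 kg.
Tool frame: the origin (TCP) lies between the finger pads; the fingertips stand 25 mm ahead of it and the grasp point (between the pads) lies 6 mm ahead of it (r.tip_extent is the distance from the TCP to the fingertips, in m); z points along the fingers, y is the line along which they close (so a half turn about z gives the same grasp; the last joint's range is limited). The gripper opens to 85 mm and grips with 20 to 120 N. Pads are 22 mm wide; open, the fingers measure 114 mm over their backs; the gripper's body (76 mm by 85 mm) begins 54 mm behind the grasp point. The pads swing forward as they close: fully open they stand 13 mm farther back than shut.
Start: joints at [-1.418, 0.342, 1.524, -0, 1.275, -0.146], TCP at [0.155, -0.502, 0.256] pointing down, gripper open.
Joint ranges: [-2.53, 2.53], [-0.77, 2.02], [0.04, 2.7], [-1, 4.14], [0.28, 2.66], [-3.11, 3.11]. Speed limits (rad/s): [2.57, 2.57, 3.14, 3.14, 3.14, 3.14].

### API

Orientations are given as a unit quaternion [x, y, z, w].
In Python, from workcell import r, command_gripper, optics gives the robot as it stands. The module is installed in compiled form; this text tells all that it offers. Calls block until the motion is done:
- r.reach(position, orientation): joint-space move of the TCP to a pose.
- r.move_straight(position, orientation=None, speed=0.15, max_force=None): straight line of the TCP; orientation=None keeps the orientation; speed is the mean speed in m/s. With max_force (N) it stops when the force on the tool has changed by that much, and returns True; else False.
- r.movej(angles): joint-space move.
- command_gripper(opening, force=None): finger opening in m; force is the grip in N (None keeps the last); returns when the fingers have stopped.
- r.hold(seconds).
- r.solve_ik(position, orientation): joint angles nearest the present ones, or None.
- r.read_state(): the state.
- optics.get_image(name): name is "scene" or "top" or "wrist"; returns (picture, depth): 420x560x3 uint8, red, green, blue; 420x560 float32, m along the optical axis (not along the pixel's ray), 0 where there is no reading.
- optics.camera_model(name): a dict with "K" (3x3 intrinsics, pixels), "k1" (the pictures are not rectified: a ray, as slopes to the right and down, at radius r is drawn at 1 + k1 r^2 times it, then the intrinsics apply), "R" (3x3) and "t" (3): a world point X has camera coordinates R X + t; the wrist camera has in their place "tool_from_camera" (4x4, takes a point from camera to tool coordinates, whose origin is the TCP and whose axes are the flange's). Camera axes: x right, y down, z forward; pixel columns grow to the right and rows downward; lengths in m; the calibration is good to about 2 mm. A picture is of the moment at which its call begins: read the wrist's pose just before it. camera_model takes no time and is no camera call.
A pose or a line that the arm cannot do raises r.PlanningError and nothing moves.
- r.finish_job(): hands the job in; it is judged then, once.
The state is a dict: "time_s": time; "joint_positions": joint angles; "dq": joint speeds; "tau": joint torques, N m; "eef_pos": TCP position; "eef_rot": TCP orientation; "contact_force": force on the tool from outside, world axes, zero at the start; "torque": the same for the moment, N m; "grip_width": finger opening in m; "grip_force": force on a finger pad.
Only numpy, scipy, OpenCV 4.12 (cv2) and the standard library are available. Lean on these libraries where they do the work, as an engineer would, in place of code of your own. Each camera call takes 0.05 s, during which the arm holds its last target. There are 200 camera calls.

## Working session

There is one attempt and no reset: what is moved stays moved. The work goes in short steps, each a Python script; the robot and the scene stay as the last script left them, time stands still between calls to the robot, and variables do not carry over. Pictures are saved under pics/ and viewed, at most 10 in all, crops included, and the job is handed in when it is done.

```bash
mkdir -p pics
python3 - <<'E'
from workcell import r, optics
import cv2, numpy as np
for n in ("scene","top"):
    im,d=optics.get_image(n); np.savez(f"{n}.npz",im=im,d=d); cv2.imwrite(f"pics/{n}1.png",im[...,::-1])
    m=optics.camera_model(n); print(n,m["K"],m["k1"],m["R"],m["t"],(d>0).mean())
print(optics.camera_model("wrist"), r.read_state()["time_s"], r.read_state()["eef_rot"])
E
```

```text
scene [[466.4755667    0.         283.42829701]
 [  0.         466.4755667  215.39878146]
 [  0.           0.           1.        ]] -0.15801681282856947 [[-0.88151202 -0.47176583 -0.01932758]
 [-0.24456254  0.49122377 -0.83599544]
 [ 0.40388825 -0.73221322 -0.54839591]] [0.46824201 0.25562246 0.77879303] 0.9960204081632653
top [[519.52241393   0.         273.00089708]
 [  0.         519.52241393 213.04247665]
 [  0.           0.           1.        ]] -0.008399340932169857 [[ 0.0255351  -0.99944169 -0.02154703]
 [-0.98156227 -0.02098234 -0.18998749]
 [ 0.18942931  0.0260011  -0.98155004]] [-0.05512606  0.56175032  1.13364244] 0.9959991496598639
{'K': array([[304.58053353,   0.        , 285.14831178],
       [  0.        , 304.58053353, 210.22940962],
       [  0.        ,   0.        ,   1.        ]]), 'k1': 0.0016572874586823908, 'tool_from_camera': array([[ 1.05584587e-05, -9.44679082e-01, -3.27996086e-01,
         8.45833395e-02],
       [ 9.99999916e-01, -1.24776494e-04,  3.91566262e-04,
        -9.59898395e-04],
       [-4.10830659e-04, -3.27996063e-01,  9.44679001e-01,
        -1.17794831e-01],
       [ 0.00000000e+00,  0.00000000e+00,  0.00000000e+00,
         1.00000000e+00]])} 0.1 [ 9.88860553e-01  1.48843481e-01 -9.24099115e-06 -6.51969465e-04]
```

View pics/top1.png

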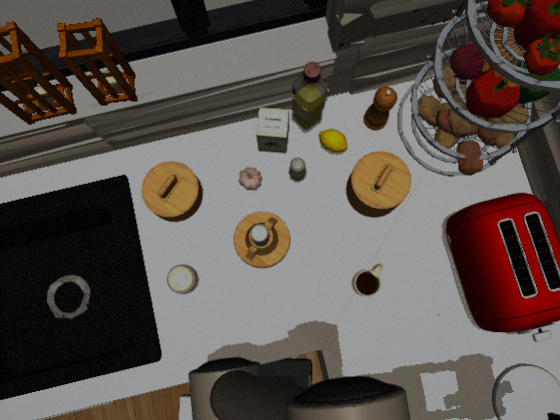

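View pics/scene1.png

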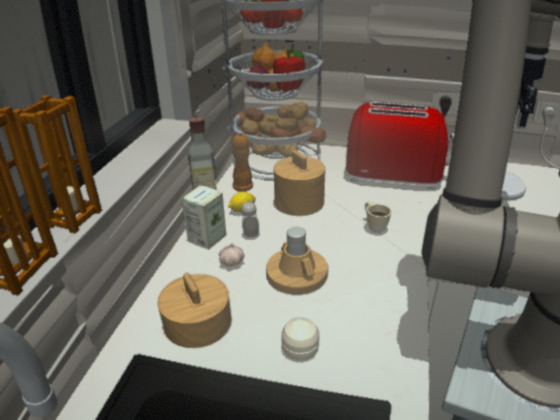

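The top view shows the taller cover at (380,183) with its fin along (375,190)-(390,165). The shorter cover is at (171,190), and the base with the caddy is at (262,239), with lugs at (274,223) and (251,254). The scene view agrees: the tall cover is at (299,185), the short one at (195,310), and the base at (297,265).

```bash
cat > h.py <<'E'
import numpy as np, cv2
from workcell import r, optics
from scipy.spatial.transform import Rotation as Ro
def cloud(n, im=None, d=None, pose=None):
    m=optics.camera_model(n); h,w=d.shape
    uv=np.stack(np.meshgrid(np.arange(w),np.arange(h)),-1).reshape(-1,1,2).astype(float)
    s=cv2.undistortPoints(uv,m["K"],np.array([m["k1"],0,0,0.]))[:,0]
    c=np.c_[s,np.ones(len(s))]*d.reshape(-1,1)
    if n=="wrist":
        T=m["tool_from_camera"]; p=c@T[:3,:3].T+T[:3,3]
        X=Ro.from_quat(pose[1]).apply(p)+pose[0]
    else: X=(c-m["t"])@m["R"]
    X[d.ravel()==0]=np.nan
    return X.reshape(h,w,3)
def wood(im):
    hsv=cv2.cvtColor(im,cv2.COLOR_RGB2HSV)
    return cv2.inRange(hsv,(8,70,60),(28,255,255))>0
def axis(P):
    (c,(a,b),ang)=cv2.minAreaRect((P[:,:2]*1000).astype(np.float32))
    if a<b: ang+=90
    return np.round([c[0]/1000,c[1]/1000],4), ((ang+90)%180)-90, (a,b)
def circ(P):
    A=np.c_[2*P[:,:2],np.ones(len(P))]; s=np.linalg.lstsq(A,(P[:,:2]**2).sum(1),rcond=None)[0]
    return s[:2],np.sqrt(s[2]+s[:2]@s[:2])
E
python3 - <<'E'
from h import *
G={"top":((380,183),(171,190),(262,239)),"scene":((299,185),(195,310),(297,265))}
for n in G:
    f=np.load(n+".npz"); X=cloud(n,f["im"],f["d"]); w=wood(f["im"])
    k,lab=cv2.connectedComponents(w.astype(np.uint8))
    for nm,(u,v) in zip(("tall","short","base"),G[n]):
        win=lab[v-25:v+25,u-25:u+25]; l=np.bincount(win[win>0]).argmax()
        P=X[lab==l]; P=P[np.isfinite(P).all(1)]
        hi=np.percentile(P[:,2],99.5); print(n,nm,len(P),"zmax",hi.round(4))
        if nm!="base":
            F=P[P[:,2]>hi-.018]; print("  fin",axis(F),F.mean(0).round(4))
            T=P[(P[:,2]<hi-.032)&(P[:,2]>hi-.05)]; print("  lid",axis(T),np.median(T,0).round(4), cv2.minEnclosingCircle((T[:,:2]*1e3).astype(np.float32)))
        else:
            F=P[(P[:,2]>.012)&(P[:,2]<.031)]; print("  foot",cv2.minEnclosingCircle((F[:,:2]*1e3).astype(np.float32)),np.median(F[:,2]))
            U=P[P[:,2]>.036]; print("  lugs",axis(U),U[:,2].max())
E
```

```text
top tall 2708 zmax 0.1463
  fin (array([ 0.633 , -0.2781]), -31.281524658203125, (13.896833419799805, 54.98747253417969)) [ 0.6323 -0.2775  0.1429]
  lid (array([ 0.633 , -0.2782]), 89.89002990722656, (130.55975341796875, 129.055908203125)) [ 0.6302 -0.2763  0.1076] ((633.4547119140625, -278.4573059082031), 66.3393783569336)
top short 2408 zmax 0.1069
  fin (array([0.6113, 0.1956]), -33.289302825927734, (12.70985221862793, 54.115821838378906)) [0.6115 0.1953 0.1043]
  lid (array([0.6121, 0.1957]), -4.245635986328125, (129.9688720703125, 130.06996154785156)) [0.609  0.1924 0.0686] ((612.4904174804688, 195.8726348876953), 65.98617553710938)
top base 2087 zmax 0.0724
  foot ((506.99261474609375, -16.819211959838867), 65.72718811035156) 0.02363247550243177
  lugs (array([ 0.5033, -0.0187]), -55.407196044921875, (63.666259765625, 103.42849731445312)) 0.11480932808994813
scene tall 2800 zmax 0.1439
  fin (array([ 0.6331, -0.2739]), -24.98834991455078, (16.397037506103516, 58.699031829833984)) [ 0.6294 -0.2707  0.1369]
  lid (array([ 0.6669, -0.2957]), -31.041606903076172, (130.12423706054688, 214.86129760742188)) [ 0.6191 -0.2535  0.1069] ((654.2277221679688, -314.4026794433594), 112.13594818115234)
scene short 4261 zmax 0.1058
  fin (array([0.6095, 0.1999]), -32.75591278076172, (14.857831001281738, 53.63230514526367)) [0.6059 0.2041 0.1007]
  lid (array([0.6093, 0.2008]), 49.671165466308594, (129.1640625, 125.84029388427734)) [0.5991 0.2132 0.0685] ((610.7072143554688, 199.13656616210938), 66.59020233154297)
scene base 2138 zmax 0.069
  foot ((505.326904296875, -10.769804954528809), 65.86361694335938) 0.022730129469638607
  lugs (array([ 0.5024, -0.0059]), 11.421578407287598, (85.38874053955078, 71.69354248046875)) 0.08156582763701402
```

```bash
cat >> h.py <<'E'
def q(psi): return (Ro.from_euler('z',psi,degrees=True)*Ro.from_euler('x',180,degrees=True)).as_quat()
def snap(name):
    s=r.read_state(); im,d=optics.get_image("wrist")
    cv2.imwrite(f"pics/{name}.png",im[...,::-1]); X=cloud("wrist",im,d,(s["eef_pos"],s["eef_rot"]))
    np.savez(name+".npz",im=im,d=d,X=X); return im,X
def near(X,im,c,rad=.075):
    ok=wood(im)&np.isfinite(X).all(-1)&(np.hypot(X[...,0]-c[0],X[...,1]-c[1])<rad); return X[ok]
def base_fit(P,c):
    F=P[(P[:,2]>.014)&(P[:,2]<.029)]; cc,rr=cv2.minEnclosingCircle((F[:,:2]*1e3).astype(np.float32)); cc=np.array(cc)/1e3
    rel=P[:,:2]-cc; h=np.hypot(*rel.T); L=rel[(P[:,2]>.03)&(h>.042)&(h<.058)]
    a=np.arctan2(L[:,1],L[:,0]); return cc,rr,np.median(F[:,2]),np.degrees(np.angle(np.exp(2j*a).mean())/2),len(L),np.hypot(*L.T).max()
E
python3 - <<'E'
from h import *
f=np.load("top.npz"); X=cloud("top",f["im"],f["d"]); print(base_fit(near(X,f["im"],(.507,-.015)),0))
for n,b in (("toaster",(440,190,560,340)),("mill",(360,85,400,130)),("basket",(400,90,500,180)),("carton",(255,105,290,155))):
    P=X[b[1]:b[3],b[0]:b[2]].reshape(-1,3); P=P[P[:,2]>.05]; print(n,np.nanpercentile(P,[1,99],axis=0).round(3).tolist())
p=r.read_state()["eef_pos"]
r.move_straight([p[0],p[1],.40],speed=.2)
r.reach([.48,-.02,.40],q(147)); r.move_straight([.48,-.02,.30],speed=.2)
print(r.read_state()["time_s"],r.read_state()["joint_positions"])
im,X=snap("base_w"); print(base_fit(near(X,im,(.507,-.017)),0))
E
```

```text
(array([ 0.50699261, -0.01681921]), 65.72718811035156, np.float64(0.023566675671454783), np.float64(-30.609696075643015), 82, np.float64(0.05515524506907126))
toaster [[0.312, -0.672, 0.056], [0.602, -0.44, 0.203]]
mill [[0.787, -0.307, 0.051], [0.83, -0.26, 0.169]]
basket [[0.646, -0.535, 0.068], [0.846, -0.326, 0.329]]
carton [[0.721, -0.071, 0.051], [0.823, 0.003, 0.125]]
3.7 [-2.02103807e-01  2.26411689e-01  1.56035820e+00  1.12034181e-05
  1.35347936e+00 -1.19610184e+00]
(array([ 0.50578879, -0.01510567]), 65.18502807617188, np.float64(0.024306398852839223), np.float64(-26.468659695534992), 251, np.float64(0.05772694154138031))
```

View pics/base_w.png

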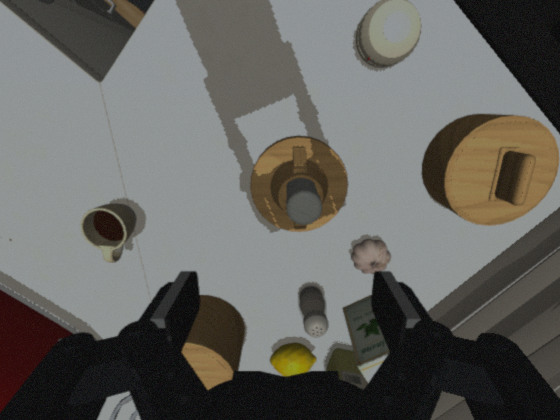

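The wrist view shows the base at (300,183) with the caddy standing in its neck. The near lug is at (300,155) and points along the image vertical (about -33° world). The short cover is at right, (500,170). Next I'll refine the lug angle offline and look at the tall cover from above.

Run:
```python
from h import *
for n in("top","base_w"):
    f=np.load(n+".npz"); im=f["im"]; X=f["X"] if n!="top" else cloud("top",im,f["d"])
    P=near(X,im,(.5065,-.016)); rel=P[:,:2]-[.5065,-.016]; h=np.hypot(*rel.T)
    for lo,hi in((.036,.046),(.044,.056)):
        s=(P[:,2]>.033)&(P[:,2]<.075)&(h>lo)&(h<hi); a=np.degrees(np.arctan2(rel[s,1],rel[s,0]))
        for c in(-31,149):
            t=(a-c+180)%360-180; t=t[abs(t)<35]; print(n,lo,c,len(t),np.percentile(t,[5,50,95]).round(1) if len(t) else 0)
r.reach([.60,-.26,.32],q(149))
im,X=snap("tall_w"); P=near(X,im,(.633,-.277),.08); F=P[P[:,2]>.13]; print(axis(F),np.percentile(F[:,2],98))
T=P[(P[:,2]>.098)&(P[:,2]<.112)]; print(cv2.minEnclosingCircle((T[:,:2]*1e3).astype(np.float32)),np.median(T[:,2]),r.read_state()["time_s"])
```

```text
top 0.036 -31 31 [-17.2  -5.1   6.6]
top 0.036 149 36 [-10.2   0.8  11.5]
top 0.044 -31 27 [-10.8  -2.9   6.1]
top 0.044 149 38 [-7.6  1.  10. ]
base_w 0.036 -31 37 [-9.1 -2.1  9.4]
base_w 0.036 149 149 [-20.   -2.3   8.4]
base_w 0.044 -31 32 [-8.2 -0.9  8.2]
base_w 0.044 149 158 [-9.9 -1.5  6.7]
(array([ 0.6147, -0.2807]), 8.76508617401123, (80.9568862915039, 40.195594787597656)) 0.366351028204267
((632.9437255859375, -278.30865478515625), 65.57276916503906) 0.10841559798785749 4.85
```

View pics/tall_w.png

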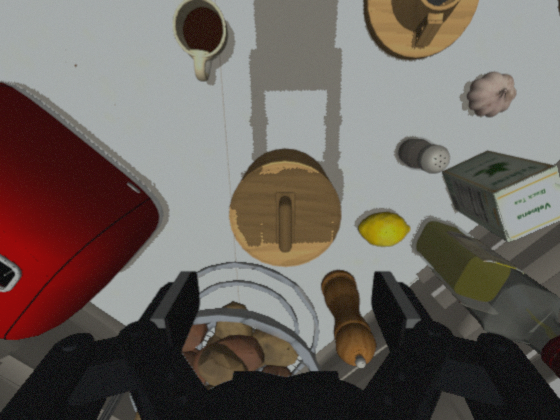

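The wrist view shows the tall cover at (286,212), with its fin vertical in the image from (285,193) to (286,250), so the tool is already aligned. The basket ring is at (260,280), just behind it. I'll check that clearance, then grasp.

Run:
```python
from h import *
f=np.load("tall_w.npz"); P=near(f["X"],f["im"],(.633,-.278),.06); F=P[(P[:,2]>.128)&(P[:,2]<.155)]; print("fin",axis(F),np.percentile(F[:,2],95))
for n in("top","scene"):
    g=np.load(n+".npz"); X=cloud(n,g["im"],g["d"]).reshape(-1,3); X=X[np.isfinite(X).all(1)]; h=np.hypot(X[:,0]-.633,X[:,1]+.278)
    for z in np.arange(.05,.6,.05):
        s=(X[:,2]>z)&(X[:,2]<z+.05)&(h>.072)&(h<.3); 
        if s.any(): i=np.where(s)[0][np.argsort(h[s])[3 if s.sum()>3 else 0]]; print(n,z.round(2),h[i].round(3),X[i].round(3))
for z in (.25,.141): print(r.solve_ik([.633,-.278,z],q(149)))
```

```text
fin (array([ 0.6327, -0.2781]), -30.87778091430664, (12.983504295349121, 54.57766342163086)) 0.14576607456764354
top 0.05 0.138 [ 0.739 -0.19   0.05 ]
top 0.1 0.132 [ 0.722 -0.376  0.13 ]
top 0.15 0.16 [ 0.793 -0.28   0.151]
top 0.2 0.181 [ 0.768 -0.399  0.248]
top 0.25 0.135 [ 0.724 -0.377  0.293]
top 0.3 0.132 [ 0.72  -0.377  0.309]
top 0.35 0.203 [ 0.778 -0.42   0.4  ]
top 0.4 0.196 [ 0.803 -0.375  0.445]
top 0.45 0.132 [ 0.726 -0.372  0.488]
top 0.5 0.266 [ 0.81  -0.476  0.502]
scene 0.05 0.147 [ 0.742 -0.179  0.052]
scene 0.1 0.13 [ 0.714 -0.38   0.128]
scene 0.15 0.161 [ 0.793 -0.292  0.151]
scene 0.2 0.178 [ 0.742 -0.419  0.249]
scene 0.25 0.132 [ 0.718 -0.38   0.291]
scene 0.3 0.13 [ 0.718 -0.376  0.302]
scene 0.35 0.196 [ 0.773 -0.415  0.397]
scene 0.4 0.161 [ 0.727 -0.409  0.445]
scene 0.45 0.129 [ 0.717 -0.375  0.484]
scene 0.5 0.254 [ 0.884 -0.24   0.504]
[-0.52455207  0.66796863  0.99651629  0.          1.47710774 -1.55429633]
[-0.52455207  0.74343724  1.1545697   0.          1.24358572 -1.55429633]
```

Run:
```python
from h import *
o=q(149)
r.reach([.633,-.278,.25],o)
print(r.move_straight([.633,-.278,.142],speed=.1,max_force=15))
command_gripper(.0,60); s=r.read_state(); print(s["grip_width"],s["grip_force"],s["eef_pos"])
r.move_straight([.633,-.278,.33],speed=.12)
s=r.read_state(); print(s["grip_width"],s["contact_force"],s["time_s"])
r.move_straight([.5065,-.016,.33],q(148),speed=.2)
s=r.read_state(); print(s["eef_pos"],s["time_s"])
for n in("scene",):
    im,d=optics.get_image(n); cv2.imwrite(f"pics/{n}2.png",im[...,::-1])
```

```text
FalseTraceback (most recent call last):
  File "<stdin>", line 5, in <module>
NameError: name 'command_gripper' is not defined
```

```bash
sed -i 's/import r, optics/import r, optics, command_gripper/' h.py
python3 - <<'E'
from h import *
command_gripper(.0,60); s=r.read_state(); print(s["grip_width"],s["grip_force"],s["eef_pos"])
r.move_straight([.633,-.278,.33],speed=.12)
s=r.read_state(); print(s["grip_width"],s["contact_force"],s["time_s"])
r.move_straight([.5065,-.016,.33],q(148),speed=.2)
s=r.read_state(); print(s["eef_pos"],s["time_s"])
for n in("scene",):
    im,d=optics.get_image(n); cv2.imwrite(f"pics/{n}2.png",im[...,::-1])
E
```

```text
0.01288683739273811 61.61167860031128 [ 0.63293801 -0.27810521  0.1419785 ]
0.01324542496302595 [-0.23378107  0.40528775 -2.58497067] 8.8667
[ 0.5068762  -0.01676546  0.32980298] 10.475
```

View pics/scene2.png

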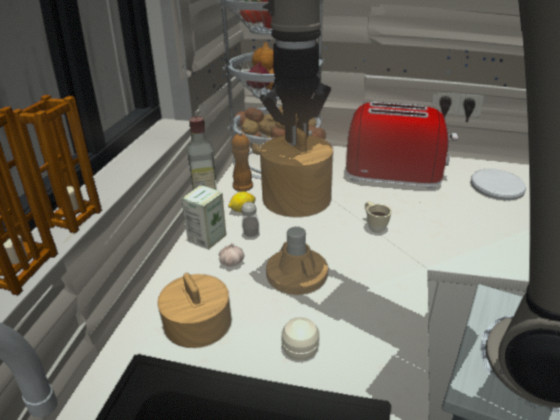

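The scene view shows the cover hanging upright in the gripper at (296,175), directly above the base at (297,268). The short cover hasn't moved. Now I'll lower it.

Run:
```python
from h import *
b=[.5065,-.016]; o=q(148)
print(r.move_straight(b+[.20],o,speed=.1,max_force=12)); s=r.read_state(); print(s["eef_pos"],s["contact_force"])
print(r.move_straight(b+[.160],o,speed=.04,max_force=12)); r.hold(.3)
s=r.read_state(); print(s["eef_pos"],s["contact_force"],s["torque"],s["grip_width"],s["time_s"])
```

```text
False
[ 0.50684878 -0.01605574  0.20059263] [ 0.46676437  0.2720883  -2.71963886]
True
[ 0.50583396 -0.01626152  0.16575019] [-1.45546868 -0.70265948  5.05461396] [-0.13684597  0.20886139 -0.03111629] 0.013286643983805396 13.075
```

It came to rest at TCP z = 0.166, as predicted for fully home. Next I'll twist with the last joint only, in steps.

Run:
```python
from h import *
for i in range(5):
    j=np.array(r.read_state()["joint_positions"]) if i==0 else j
    j[5]+=np.radians(15.4); r.movej(j.tolist()); s=r.read_state()
    print(s["eef_pos"].round(4),np.round(s["contact_force"],1),np.round(s["torque"],2),round(s["grip_width"],4))
    if np.linalg.norm(s["contact_force"])>50: break
R=Ro.from_quat(s["eef_rot"]).as_matrix(); print(np.degrees(np.arctan2(R[1,0],R[0,0])),s["time_s"])
im,X=snap("twist");
```

```text
[ 0.5061 -0.0163  0.1658] [0.4 0.3 0.1] [-0.   -0.1  -0.11] 0.0129
[ 0.506  -0.0163  0.1658] [ 0.2 -0.2 -0.3] [-0.02 -0.1  -0.09] 0.0132
[ 0.5059 -0.0163  0.1658] [ 0.8 -0.4  0.2] [ 0.05 -0.04 -0.06] 0.0129
[ 0.5058 -0.0162  0.1658] [-0.4 -1.3  0.1] [ 0.06 -0.09 -0.03] 0.0132
[ 0.5059 -0.0163  0.1658] [-0.2 -0.3  1.5] [ 0.07 -0.06 -0.14] 0.0127
71.4200497883377 14.9083
```

View pics/twist.png

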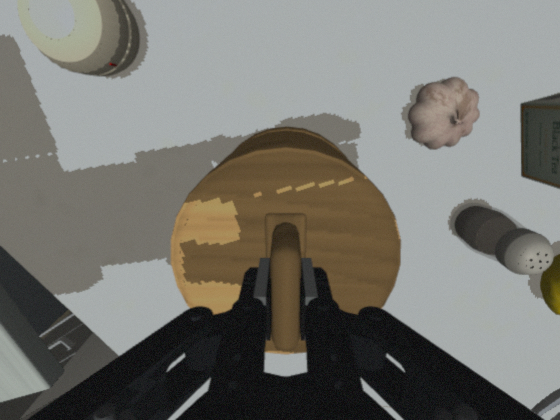

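The wrist view shows the fin at (286,280) still in line between the pads, so the cover turned with the gripper. Next: let go, retreat, and check.

Run:
```python
from h import *
command_gripper(.05,20); r.hold(.2)
p=r.read_state()["eef_pos"]; r.move_straight([p[0],p[1],.32],speed=.15)
r.move_straight([.40,-.05,.36],speed=.2)
print(r.read_state()["time_s"])
im,d=optics.get_image("top"); X=cloud("top",im,d); cv2.imwrite("pics/top3.png",im[...,::-1])
P=near(X,im,(.5065,-.016),.08); P=P[P[:,2]<.2]
F=P[(P[:,2]>.15)&(P[:,2]<.18)]; print("fin",axis(F),np.percentile(F[:,2],95))
T=P[(P[:,2]>.118)&(P[:,2]<.14)]; print(cv2.minEnclosingCircle((T[:,:2]*1e3).astype(np.float32)),np.median(T[:,2]))
S=near(X,im,(.6113,.1956),.08); S=S[S[:,2]>.09]; print("short",axis(S))
```

```text
17.5167Traceback (most recent call last):
  File "<stdin>", line 8, in <module>
    return _quantile_unchecked(
        a, q, axis, out, overwrite_input, method, keepdims, weights)
    return _ureduce(a,
                    func=_quantile_ureduce_func,
    ...<5 lines>...
                    overwrite_input=overwrite_input,
                    method=method)
    r = func(a, **kwargs)
    result = _quantile(arr,
                       quantiles=q,
    ...<2 lines>...
                       out=out,
                       weights=wgt)
    slices_having_nans = np.isnan(arr[-1, ...])
                                  ~~~^^^^^^^^^
IndexError: index -1 is out of bounds for axis 0 with size 0
```

View pics/top3.png

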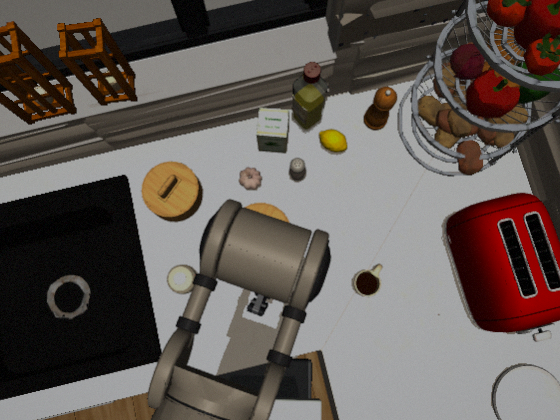

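The arm hides the cover in the top view, which shows only its edge at (265,212). The short cover is undisturbed at (171,190). I'll swing the arm aside and measure again.

Run:
```python
from h import *
j=list(r.read_state()["joint_positions"]); j[0]-=.9; r.movej(j)
for n in("top","scene"):
    im,d=optics.get_image(n); X=cloud(n,im,d); cv2.imwrite(f"pics/{n}4.png",im[...,::-1])
    P=near(X,im,(.5065,-.016),.08); P=P[P[:,2]<.2]
    F=P[(P[:,2]>.15)&(P[:,2]<.18)]; T=P[(P[:,2]>.118)&(P[:,2]<.138)]
    print(n,axis(F),np.percentile(F[:,2],95),cv2.minEnclosingCircle((T[:,:2]*1e3).astype(np.float32)),np.median(T[:,2]))
    S=near(X,im,(.6113,.1956),.08); print("short",axis(S[S[:,2]>.09]))
print(r.read_state()["time_s"])
```

```text
top (array([ 0.5051, -0.0186]), 71.48917388916016, (55.08695983886719, 13.298149108886719)) 0.17085657219300612 ((505.0315246582031, -18.136762619018555), 65.88607788085938) 0.13165132223623138
short (array([0.6115, 0.196 ]), -34.81121826171875, (13.496432304382324, 54.15768814086914))
scene (array([ 0.5026, -0.0126]), 65.73448181152344, (53.261260986328125, 15.292645454406738)) 0.16839640391502939 ((503.9244079589844, -13.904104232788086), 66.79052734375) 0.13097268700447465
short (array([0.6097, 0.1999]), -32.09779739379883, (14.820629119873047, 53.082435607910156))
18.9833
```

View pics/scene4.png

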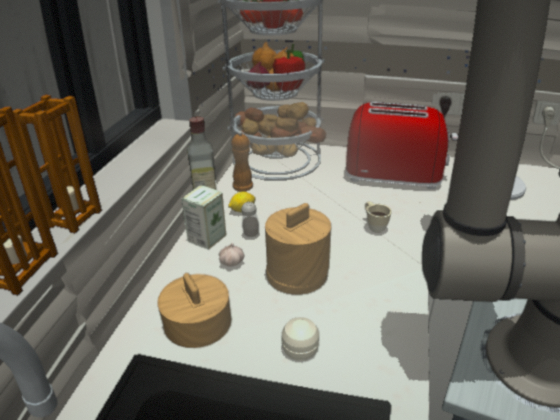

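The cover at (298,250) sits flush on the base with its fin turned about 77° off the lugs. Its top heights match fully home, the arm is clear, and the short cover hasn't moved.

```bash
python3 -c "
from workcell import r
print(r.finish_job())"
```

```text
the job is handed in; nothing more can be done
None
```

I handed the job in at about 19 s: the tall cover is fully home over the caddy, twisted about 77° off the lugs and released, and the shorter cover hasn't moved (no verdict came back).

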